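Pin the crate cover open and draw the shelf strut out

ROBOT

A 7-joint arm with a two-finger parallel gripper is mounted at the origin on a cart in front of the work surface, level with it; the furniture and walls round the work are solid. World frame = base frame: x ahead of the robot, y to its left, z up, the work surface at z = 0. Lengths are in m, angles in rad, forces in N, time in s.
With the tool pointing down it reaches from about 0.4 to 0.85 m from the base axis. Payload 10.4 kg.
Tool frame: the origin (TCP) lies on the centre line of the jaws, within the pads' length; the fingertips stand r.tip_extent ahead of it and the grasp point (between the pads) lies 8 mm behind it (r.tip_extent is the distance from the TCP to the fingertips, in m); z points along the fingers, y is the direction in which the jaws open and shut (so a half turn about z gives the same grasp; the last joint's range is limited). The gripper opens to 87 mm and grips with 3 to 60 N. Pads are 19 mm wide; open, the fingers measure 117 mm over their backs; the gripper's body (75 mm by 190 mm) begins 51 mm behind the grasp point.
Start: joints at [-1.143, 0.332, -0.065, 1.46, 0.022, 1.35, -0.088], TCP at [0.272, 0.563, 0.234] pointing down, gripper open.
Joint ranges: [-2.6, 2.6], [-0.5, 2.12], [-1.47, 1.34], [0.16, 2.42], [-1.27, 4.41], [0.06, 2.06], [-2.6, 2.6]. Speed limits (rad/s): [2.22, 2.22, 2.79, 2.79, 3.14, 3.14, 3.14].

INTERFACE

Orientations are given as a unit quaternion [x, y, z, w].
In Python, from bench import r gives the robot as it stands.
- The arm moves only by the shell command python3 -m jog 'ROWS' [FORCE]. ROWS is JSON, a list of rows, each a list of 7 numbers: the shift along the tool's x, y, z in cm, then the turn, a rotation vector about the tool's x, y, z in rad, then the opening, from -1 (shut) to 1 (fully open). In form: [[tx, ty, tz, wx, wy, wz, jaw], ...]. A call has 1 to 20 rows; each row shifts and turns the commanded pose from where the row before left it, along the tool's axes as they then stand; what a row does not reach is not made up. A row lasts 1/8 s, in which the tool goes at most 62.5 mm and 10.7 degrees, less where a joint would pass 70% of its speed; a pose out of reach is approached as far as the arm can. A call with a gripper value outside its range is refused whole. The fingers move at their own pace and stop on an object; FORCE is the grip in N (left out, the last holds). Time passes only in rows, so rows that do not move let the fingers close. It gives the time, the measured TCP pose, the force and the opening at its end, in the units of the state.
- r.read_state(): the state, without advancing time (a new reading comes with each control period).
- r.camera(name): name is "scene" or "side" or "wrist"; returns a dict with "frame" (400x640x3 uint8, red, green, blue), "fx", "fy", "cx", "cy" (pixels), "camera_from_world" (4x4, takes a point from world to camera coordinates). Camera axes: x right, y down, z forward; pixel columns grow to the right and rows downward; lengths in m; the calibration is good to about 2 mm. The wrist camera is an equidistant fisheye: a pixel r from the principal point sees the ray r / f radians off the axis. A picture is of the moment at which its call begins. There is no depth.
- r.close_job(): hands the job in, once; it reports no verdict.
Trained networks look in a picture, given as the dict that the camera call returned (one of the last four; its "shot" number tells which), for a name from the list of things; names that differ only in an ending like _2 or _b are one class to them, and where a whole thing is asked for, a point or a joint stands for the part that bears it (a point fixed in the world has none). Each returns a list of dicts, best first, with "score" (0 to 1); they miss things now and then, are a little off and sometimes report something else, mostly with a low value. They report only what shows in the picture. A call takes as long as a camera call. They do not tell look-alikes from the thing itself.
- r.search_frame(picture, thing): "rect" ([left, top, right, bottom] in pixels, round what is visible of it).
The state is a dict: "time": time; "joint_positions": joint angles; "joint_vel": joint speeds; "joint_torque": joint torques, N m; "ee_pos": TCP position; "eef_rot": TCP orientation; "ft_force": force on the tool from outside, world axes, zero at the start; "torque": the same for the moment, N m; "width": finger opening in m.
Only numpy, scipy, OpenCV 4.12 (cv2) and the standard library are available. Lean on these libraries where they do the work, as an engineer would, in place of code of your own. Each camera call takes 0.05 s, during which the arm holds its last target.

TASK

Lock the crate's sliding cover open by taking the steel pin out of its wooden block and pushing it fully home through the hole in the cover and the deck below it, and let go of it there. Then take the long aluminium strut out of the crate through the opening, which is shorter than the strut: raise the end that lies in the opening and draw the strut out slantwise from under the deck. Finish with the gripper still holding the strut motionless in the air, all of it well above the crate (at least 7 cm above the crate's top); the pin stays home, the cover stays open, and the other things on the bench are left alone.

Things in the scene. Friction and masses are not known exactly. Their poses are not given: they have to be found in the camera images.
- crate: Fixed plywood crate, 390 long (x) x 190 wide (y) x 98 high. Origin: centre of its underside on the bench; x points along its length to the open end, z up. Heights above the bench: side walls with guide rails 98 (inner width 170), end walls 84 (inner length x -185 to 185), inner floor 6. Inside, apart from the two saddles, it is empty, also under the deck.
- crate_opening (a point): Middle of the crate's opening (crate x -30 to 185, 170 wide) at the height of the end wall's top, 84 above the bench; axes as the crate's.
- deck_edge (a point): Middle of the lower front edge of the fixed deck: crate x -30, y 0, 74 above the bench. The deck (10 thick, top at 84) covers crate x -185 to -30. The open cover (86 to 94, a thin strip near its front up to 98) lies over the deck and ends above this edge.
- saddle (a point): Middle of the top of the first saddle, crate x 0, y 0, 50 above the bench. A saddle is a cross bar 14 thick in x, as wide as the crate; the second, alike, is at crate x 125. The strut rests on both; the first can serve as the pivot for tilting it, its far end then dips under the deck.
- lock_hole (a point): Middle of the lock hole (18 mm wide, vertical, straight through the cover and the deck) at the height of the cover's top, 94 above the bench, at crate x -165, y 0. With the cover open the cover's hole lies exactly over the deck's.
- cover (a joint): Sliding cover of the crate: 0 = fully open against its stop (as it stands at the start), grows to 0.20 m as it slides towards the open end. Light friction (under 1 N), so it moves if knocked while unpinned.
- strut: Loose aluminium square tube 300 long (x) x 18 wide (y) x 16 high (z), about 0.15 kg, black end caps, lying level on the saddles with x along the crate's x to within some degrees. Origin: centre of its underside. At the start some 90 to 105 mm of it is under the deck; its near end is 4 to 18 mm from the crate's end wall.
- strut_near (a point): Centre of the strut's end that lies in the opening (strut x +150 mm, half height).
- strut_far (a point): Centre of the strut's end that lies under the deck (strut x -150 mm, half height).
- pin: Loose steel pin, 0.09 kg, standing upright. Origin: on its axis at the underside of its flange; z up along the axis. Shank 14 mm dia from 0 down to -36 mm with a tapered tip, flange 28 mm dia x 5 mm, above it a round handle 20 mm dia up to +45 mm. Fully home its flange lies on the cover. At the start its flange lies on the pin block.
- pin_block: Fixed wooden block 70 x 70 x 45 high with an 18 mm hole in its middle, 40 deep, where the pin stands. Origin: centre of its underside.
- mill: Salt shaker, 44 dia x 90 high, upright; origin centre of underside. Leave alone.
- scrub_brush: Grey scrubbing brush 61 x 155 x 91 high; origin centre of underside. Leave alone.
- notebook: Black notebook 148 x 110 x 16 lying flat; origin centre of underside. Leave alone.
- ramekin: White round dish 148 dia x 48 high; origin centre of underside. Leave alone.
Mind the look-alikes: they are no part of the job. Of the things like the pin, leave any that is red; of the rest the smaller one is meant.

How it is judged:
By the outcome, as a careful person would: the job done as asked, in the order asked, and still so for the second after the job is handed in, while the arm keeps its last pose, push and grip.
It also fails if it takes over 58 s, if anything falls off the work surface, if the arm or the gripper's body presses on something with over 40 N, if the wrist force passes 120 N, or if a joint passes its speed limit or range.

## Working session

There is one attempt and no reset: what is moved stays moved. The work goes in short steps, Python scripts to look and compute and a shell command to move; the robot and the scene stay as the last step left them, time stands still between calls to the robot, and variables do not carry over. Pictures are saved under pics/ and viewed, and the job is handed in when it is done.

```bash
ls; mkdir -p pics
python3 - <<'E'
from bench import r
import cv2
print(r.read_state(), r.tip_extent)
for n in ["scene","side","wrist"]:
    c=r.camera(n); cv2.imwrite(f"pics/{n}0.png",c["frame"][:,:,::-1])
    print(n,c["fx"],c["fy"],c["cx"],c["cy"],c["camera_from_world"].tolist() if hasattr(c["camera_from_world"],'tolist') else c["camera_from_world"])
E
```

```text
pics
{'time': 0.0, 'joint_positions': array([-1.14257804,  0.33286925, -0.06471903,  1.46098249,  0.02158024,
        1.34990764, -0.08849201]), 'joint_vel': array([ 2.42229697e-04, -1.13464233e-04, -5.64544691e-05,  1.65327646e-03,
       -4.54281157e-04,  1.19719955e-03, -7.63700579e-04]), 'joint_torque': array([-8.32818805e-04, -6.23244596e+01,  2.44930893e-02, -3.89892340e+01,
       -6.13058964e-02,  3.95702664e-02,  1.14020575e-04]), 'ee_pos': array([0.27213179, 0.56220637, 0.23273596]), 'eef_rot': array([ 2.23483918e-01,  9.74707339e-01, -7.22079452e-04, -1.42522316e-04]), 'ft_force': array([ 0.14347887, -0.58306358,  0.09709789]), 'torque': array([-0.01417286, -0.03187306,  0.05134539]), 'width': 0.08685479392709583} 0.011
scene 505.8927501492415 505.8927501492415 329.35014010328666 200.07207571690324 [[0.5454160318125928, -0.8379171458920002, -0.020401197563109517, -0.26253903186197314], [-0.3600632358832704, -0.21225314577775511, -0.9084619245035617, 0.29100761531134217], [0.7568856045711748, 0.5028354191260312, -0.417469427461791, 1.252329945744299], [0.0, 0.0, 0.0, 1.0]]
side 440.01136969090754 440.01136969090754 315.4988808273848 189.73795791917559 [[0.9805430593240397, -0.19629643859534612, -0.001736953147418276, -0.5284345975810476], [-0.10146606072625458, -0.4992305553589002, -0.8605076938161217, 0.12853030054253298], [0.16804745559558118, 0.8439410884598685, -0.5094344824185182, 1.7528981737555591], [0.0, 0.0, 0.0, 1.0]]
wrist 309.70691628693146 309.70691628693146 325.42890210776534 197.0717711330058 [[0.436278344912056, 0.8998117121820213, -0.0002972891813973169, -0.6240097798404554], [0.8599442359654763, -0.4168510932056038, 0.2945014042802637, -0.03607672543019383], [0.2648718875051699, -0.12874023735162723, -0.9556510003636771, 0.3913939814903795], [0.0, 0.0, 0.0, 1.0]]
```

View pics/scene0.png

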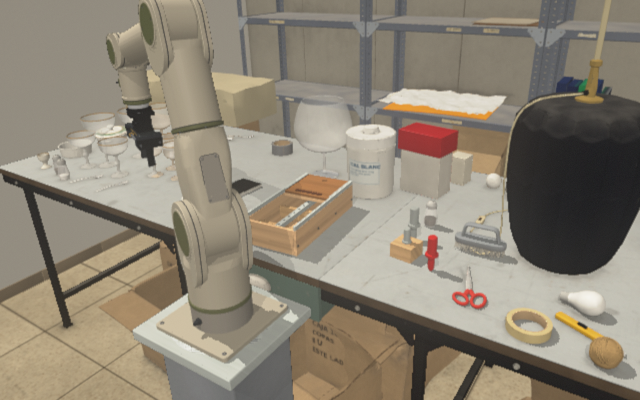

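View pics/side0.png

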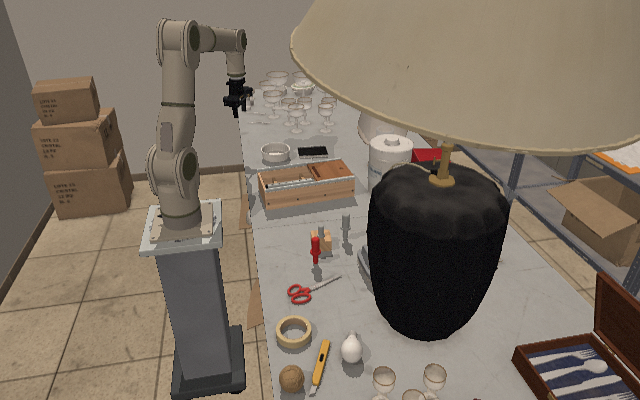

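View pics/wrist0.png

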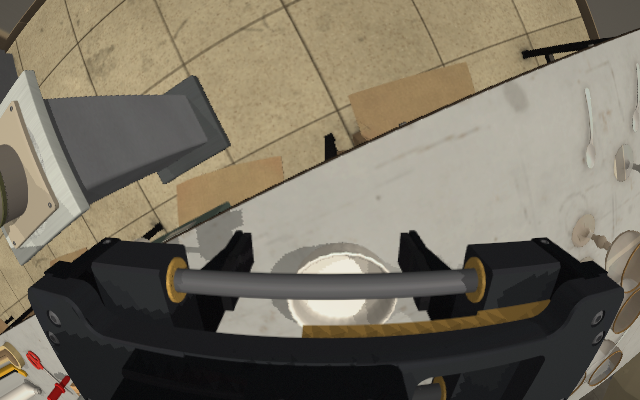

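Scene: crate at about (300,210) with its cover to the upper right end, pin candidates: grey at (407,240) in the wooden block, a taller grey at (415,220) behind it, and a red one at (432,252). I'll enlarge.

Run:
```python
import cv2
a=cv2.imread("pics/scene0.png");b=cv2.imread("pics/side0.png")
cv2.imwrite("pics/c1.png",cv2.resize(a[165:285,225:495],None,fx=2.9,fy=2.9,interpolation=cv2.INTER_CUBIC))
cv2.imwrite("pics/c2.png",cv2.resize(b[135:275,240:420],None,fx=4,fy=4,interpolation=cv2.INTER_CUBIC))
```

```text
(no output)
```

View pics/c1.png

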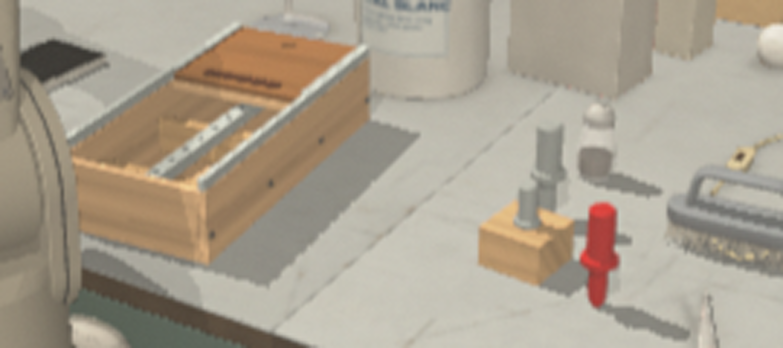

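View pics/c2.png

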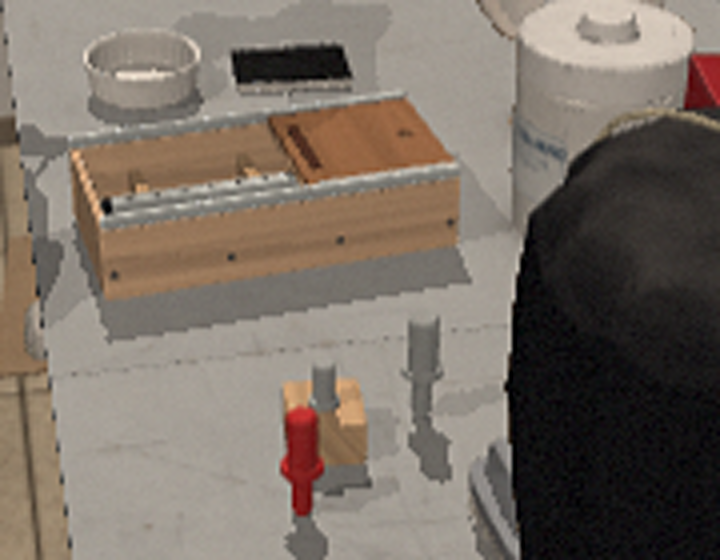

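The small grey pin in the block (side ≈(321,230)) is the one. The taller free-standing grey pin (side ≈(346,222)) and the red one (side ≈(315,248)) are decoys. The enlarged crops confirm this: one is in the block, one is bigger, one is red.

```bash
cat > h.py <<'E'
import numpy as np, cv2
from bench import r
from scipy.spatial.transform import Rotation as R
from scipy.optimize import least_squares
def cal(n):
    c=r.camera(n); return c
def proj(c,P):
    P=np.atleast_2d(P); T=np.array(c["camera_from_world"]); q=P@T[:3,:3].T+T[:3,3]
    f=c["fx"]
    if c.get("_n")=="wrist":
        rr=np.hypot(q[:,0],q[:,1]); th=np.arctan2(rr,q[:,2]); s=np.where(rr>1e-9,th/np.maximum(rr,1e-9),0)
        return np.c_[c["cx"]+f*s*q[:,0],c["cy"]+f*s*q[:,1]]
    return np.c_[c["cx"]+f*q[:,0]/q[:,2],c["cy"]+f*q[:,1]/q[:,2]]
def ray(c,uv):
    T=np.array(c["camera_from_world"]); x=(uv[0]-c["cx"])/c["fx"]; y=(uv[1]-c["cy"])/c["fy"]
    if c.get("_n")=="wrist":
        th=np.hypot(x,y); s=np.sin(th)/th if th>1e-9 else 1; d=np.array([x*s,y*s,np.cos(th)])
    else: d=np.array([x,y,1.])
    return -T[:3,:3].T@T[:3,3], T[:3,:3].T@d
def atz(c,uv,z):
    o,d=ray(c,uv); return o+d*(z-o[2])/d[2]
def cam(n):
    c=r.camera(n); c["_n"]=n; return c
def tri(obs):
    A=np.zeros((3,3));b=np.zeros(3)
    for c,uv in obs:
        o,d=ray(c,uv); d/=np.linalg.norm(d); M=np.eye(3)-np.outer(d,d); A+=M;b+=M@o
    return np.linalg.solve(A,b)
def save(c,name): cv2.imwrite(f"pics/{name}.png",c["frame"][:,:,::-1])
E
python3 - <<'E'
from h import *
s=cam("scene");d=cam("side")
P=[(.195,.095,.098),(-.195,.095,.098),(.195,-.095,.098),(-.195,-.095,.098),(.195,.095,0),(-.195,.095,0)]
U=[(265.75,190.75),(355,176.25),(257.5,170.5),(341.25,158.75),(267,209.5),(354.5,196.25)]
P2=[(.195,.095,.098),(.195,.095,0),(-.195,.095,.098),(-.195,.095,0),(-.195,-.095,.098)]
U2=[(295.7,229.5),(295.7,255.7),(351.9,181.2),(351.9,205.7),(307.8,172.6)]
def W(p,Q): 
    Q=np.atleast_2d(Q); c,si=np.cos(p[2]),np.sin(p[2])
    return np.c_[p[0]+c*Q[:,0]-si*Q[:,1],p[1]+si*Q[:,0]+c*Q[:,1],Q[:,2]]
f=lambda p:np.r_[(proj(d,W(p,P))-U).ravel(),(proj(s,W(p,P2))-U2).ravel()]
o=least_squares(f,[.6,.1,3.1],loss='soft_l1');print(o.x,f(o.x).round(1))
print("hole",W(o.x,(-.165,0,.094)),tri([(d,(341.25,168)),(s,(324.3,180.5))]),atz(d,(341.25,168),.094))
print("pin top",tri([(d,(320.75,226.5)),(s,(406.7,230.5))]),atz(d,(320.75,226.5),.09),atz(s,(406.7,230.5),.09))
for n,c in(("d",d),("s",s)):
    for k in("pin","lock_hole","strut","pin_block","mill","scrub_brush","notebook","ramekin","strut_near"):
        try: print(n,k,[(np.round(q["rect"]),round(q["score"],2)) for q in r.search_frame(c,k)][:4])
        except Exception as e: print(k,e)
E
```

```text
[0.52014194 0.13154898 3.22899091] [-1.  -0.9  0.4  0.3 -0.8 -1.8 -0.6 -1.3 -0.8  0.6 -0.1 -0.  -0.3 -2.9
  1.3 -0.1  1.4 -0.9  1.4 -0.3 -1.  -0.7]
hole [[0.68451216 0.14595134 0.094     ]] [0.68610993 0.15297609 0.09069496] [0.68499224 0.14875062 0.094     ]
pin top [ 0.50741648 -0.25367979  0.08190385] [ 0.50550736 -0.26314629  0.09      ] [ 0.49182375 -0.2610158   0.09      ]
d pin [(array([342., 214., 348., 240.]), 0.57), (array([308., 234., 320., 265.]), 0.55), (array([317., 225., 320., 239.]), 0.44)]
d lock_hole [(array([257., 158., 353., 208.]), 0.73), (array([306., 161., 352., 180.]), 0.58)]
d strut [(array([268., 180., 310., 187.]), 0.63)]
d pin_block [(array([309., 226., 331., 250.]), 0.76)]
d mill []
d scrub_brush [(array([356., 246., 369., 283.]), 0.57)]
d notebook [(array([298., 147., 329., 157.]), 0.79), (array([258., 159., 355., 211.]), 0.52)]
d ramekin [(array([262., 146., 294., 162.]), 0.73)]
d strut_near [(array([266., 180., 312., 186.]), 0.62)]
s pin [(array([408., 209., 419., 238.]), 0.73), (array([424., 234., 439., 275.]), 0.53), (array([401., 231., 410., 242.]), 0.44)]
s lock_hole []
s strut [(array([282., 202., 314., 226.]), 0.72)]
s pin_block [(array([391., 235., 424., 265.]), 0.63)]
s mill [(array([423., 200., 436., 228.]), 0.75)]
s scrub_brush [(array([456., 220., 511., 256.]), 0.65)]
s notebook [(array([230., 180., 260., 199.]), 0.81)]
s ramekin []
s strut_near [(array([276., 201., 313., 229.]), 0.71)]
```

Run:
```python
from h import *
s=cam("scene");d=cam("side");w=cam("wrist")
import pickle; pickle.dump({'s':s,'d':d,'w0':w},open("cal.pkl","wb"))
print("red bottom",atz(d,(315.5,263.5),0),atz(s,(431.5,270),0))
print("tall flange",tri([(d,(345.5,228.5)),(s,(413.5,226))]))
print("tall top",tri([(d,(346,214.5)),(s,(414.5,208.5))]))
print("tallbottom",atz(d,(345,240.5),0),atz(s,(413.5,238),0))
print("block",[atz(d,u,.045) for u in((311,231),(331,240))])
print("mill",atz(s,(430,227),0))
T=np.array(w["camera_from_world"]); st=r.read_state(); Rt=R.from_quat(st["eef_rot"])
print("cam in tool",Rt.inv().apply(-T[:3,:3].T@T[:3,3]-st["ee_pos"]),"axis in tool",Rt.inv().apply(T[2,:3]),"tcp px",proj(w,st["ee_pos"]), st["time"])
```

```text
red bottom [ 0.46830058 -0.3527808   0.        ] [ 0.4678391  -0.35312434  0.        ]
tall flange [ 0.60615496 -0.23259583  0.04549741]
tall top [ 0.60589541 -0.23243606  0.10692361]
tallbottom [ 0.60237311 -0.24554778  0.        ] [ 0.61219287 -0.23224347  0.        ]
block [array([ 0.47763102, -0.22202161,  0.045     ]), array([ 0.53757585, -0.28989422,  0.045     ])]
mill [ 0.70811858 -0.24746277  0.        ]
cam in tool [ 0.08037065 -0.00067953 -0.15163967] axis in tool [-2.94474650e-01  7.43262989e-04  9.55659002e-01] tcp px [[326.48865061 255.43817235]] 1.3
```

```bash
python3 -m jog '[[-4,-4.5,0,0,0,0,1],[-4,-4.5,0,0,0,0,1],[-4,-4.5,0,0,0,0,1],[-4,-4.5,0,0,0,0,1],[-4,-4.5,0,0,0,0,1],[-4,-4.5,0,0,0,0,1],[-4,-4.5,0,0,0,0,1],[-4,-4.5,0,0,0,0,1],[-4,-4.5,0,0,0,0,1],[-4,-4.5,0,0,0,0,1],[-4,-4.5,0,0,0,0,1],[-4,-4.5,0,0,0,0,1],[-4,-4.5,0,0,0,0,1]]' 25
```

```text
time: 2.92
ee_pos: [0.4859, -0.1923, 0.234]
eef_rot: [0.223, 0.975, 0.0, 0.001]
ft_force: [0.3, 0.6, -0.6]
width: 0.087
```

```bash
python3 -m jog '[[-4,-4.4,0,0,0,0,0.5],[0,0,1,0,0,-0.18,0.2],[0,0,1.5,0,0,-0.18,0.2],[0,0,1.5,0,0,-0.18,0.2],[0,0,0,0,0,0,0.2]]'
python3 - <<'E'
from h import *
w=cam("wrist"); save(w,"w1"); st=r.read_state(); print(st["ee_pos"],st["eef_rot"],st["width"])
print(proj(w,[(0.506,-.258,.09),(.506,-.258,.045)]))
E
```

```text
time: 3.55
ee_pos: [0.5018, -0.2473, 0.1928]
eef_rot: [-0.044, 0.999, 0.0, -0.001]
ft_force: [-0.6, 0.7, 0.5]
width: 0.0534
[ 0.50213642 -0.24755501  0.19358746] [-4.24802220e-02  9.99097272e-01  1.61406697e-04 -2.14820276e-04] 0.0529434788069452
[[313.60337265 203.42226234]
 [315.16551125 189.39673187]]
```

View pics/w1.png

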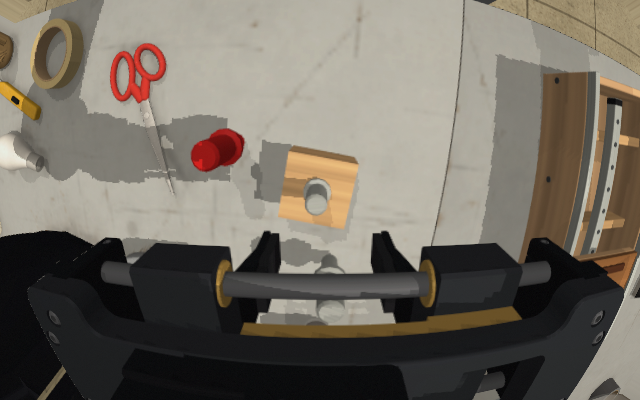

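The wrist view shows the small grey pin in its block at about (317,200). The tall one is behind the bar at (330,290) and the red one is at (215,150).

Run:
```python
import cv2
a=cv2.imread("pics/w1.png")
cv2.imwrite("pics/w1c.png",cv2.resize(a[140:240,260:380],None,fx=6,fy=6,interpolation=cv2.INTER_CUBIC))
cv2.imwrite("pics/w1d.png",cv2.resize(a[50:310,490:640],None,fx=2.3,fy=2.3,interpolation=cv2.INTER_CUBIC))
```

```text
(no output)
```

View pics/w1c.png

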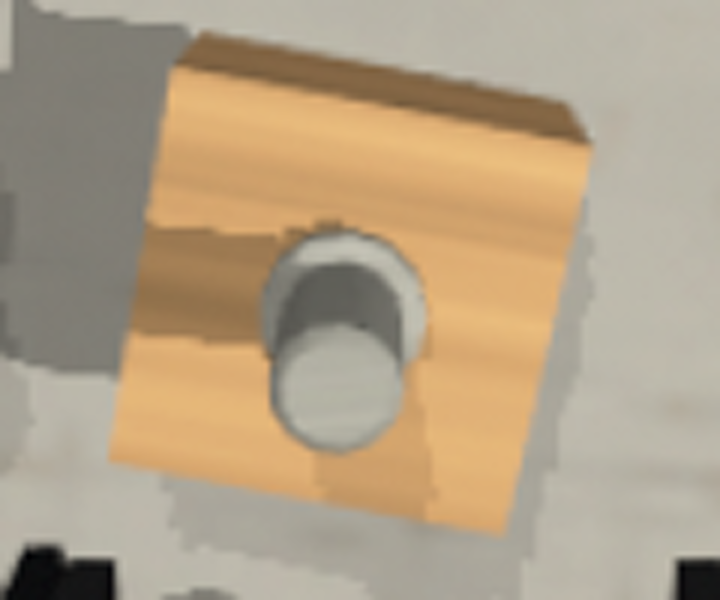

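Run:
```python
from h import *
w=cam("wrist"); st=r.read_state(); print(st["ee_pos"])
p=atz(w,(316.3,204.7),.09); q=atz(w,(317.5,190),.045); print(p,q)
Rt=R.from_quat(st["eef_rot"])
print(100*Rt.inv().apply(np.r_[p[:2],.073]-st["ee_pos"]))
```

```text
[ 0.50243879 -0.24768272  0.19404709]
[ 0.50772536 -0.2558643   0.09      ] [ 0.50720062 -0.25590933  0.045     ]
[-0.45230008 -0.85917522 12.10496162]
```

```bash
python3 -m jog '[[-0.45,-0.85,4,0,0,0,0.2],[0,0,5,0,0,0,0.2],[0,0,3.8,0,0,0,0.2],[0,0,0,0,0,0,0.2],[0,0,0,0,0,0,-1],[0,0,0,0,0,0,-1],[0,0,0,0,0,0,-1],[0,0,0,0,0,0,-1]]' 30
python3 - <<'E'
from h import *
w=cam("wrist"); save(w,"w2"); st=r.read_state(); print(st["ee_pos"],st["eef_rot"],st["ft_force"],st["width"])
E
```

```text
time: 4.65
ee_pos: [0.5078, -0.2556, 0.0661]
eef_rot: [-0.045, 0.999, -0.0, 0.0]
ft_force: [-0.2, 1.5, 0.4]
width: 0.0204
[ 0.50786331 -0.2556086   0.06605526] [-4.45564068e-02  9.99006779e-01  3.90469905e-05  4.24662961e-04] [-1.05682517  0.45431939  3.79380085] 0.019136163753861745
```

View pics/w2.png

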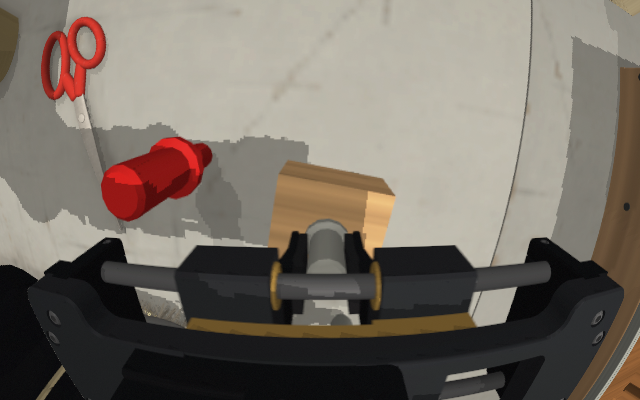

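```bash
python3 -m jog '[[0,0,-3,0,0,0,-1],[0,0,-6,0,0,0,-1],[0,0,-6,0,0,0,-1]]' 30
python3 - <<'E'
from h import *
import pickle; c=pickle.load(open("cal.pkl","rb")); s,d=c['s'],c['d']
print("can bottom edge",atz(s,(371,197),0), "left",atz(s,(347,190),0),"right",atz(s,(394,188),0))
print("can top centre tri",tri([(s,(371,131)),(d,(391,143))]))
print("glass bowl base",atz(s,(325,176),0), "box",atz(s,(402,185),0))
st=r.read_state(); print(st["ee_pos"],st["width"])
E
```

```text
time: 5.08
ee_pos: [0.507, -0.2555, 0.217]
eef_rot: [-0.044, 0.999, 0.0, -0.0]
ft_force: [1.1, -0.3, -0.6]
width: 0.019
can bottom edge [0.81973001 0.03453895 0.        ] left [0.83032366 0.14578675 0.        ] right [ 0.93907127 -0.00135902  0.        ]
can top centre tri [0.8745792  0.0680567  0.23481039]
glass bowl base [0.90804995 0.29919223 0.        ] box [ 0.98156297 -0.01506683  0.        ]
[ 0.50702342 -0.25551206  0.21702254] 0.019023842125957313
```

```bash
python3 -m jog '[[-2.9,4.8,0,0,0,0,-1],[-2.9,4.8,0,0,0,0,-1],[-2.9,4.8,0,0,0,0,-1],[-2.9,4.8,0,0,0,0,-1],[-2.9,4.8,0,0,0,0,-1],[-2.9,4.8,0,0,0,0,-1],[-2.9,4.8,0,0,0,0,-1],[-2.9,4.8,0,0,0,0,-1],[0,0,0,0,0,0,-1],[0,0,0,0,0,0,-1]]' 30
python3 - <<'E'
from h import *
w=cam("wrist"); save(w,"w3"); st=r.read_state(); print(st["ee_pos"],st["eef_rot"],st["ft_force"],st["width"])
import pickle; pickle.dump((w,st),open("w3.pkl","wb"))
print(proj(w,(.685,.148,.094)))
a=cv2.imread("pics/w3.png"); cv2.imwrite("pics/w3c.png",cv2.resize(a[100:300,180:460],None,fx=2.8,fy=2.8,interpolation=cv2.INTER_CUBIC))
E
```

```text
time: 6.32
ee_pos: [0.7043, 0.1469, 0.215]
eef_rot: [-0.044, 0.999, -0.001, -0.0]
ft_force: [0.9, 0.1, -0.6]
width: 0.0189
[0.70430567 0.14598241 0.21545949] [-4.37739938e-02  9.99041328e-01 -4.85614722e-04 -1.61467390e-04] [ 0.03004507 -0.96582614 -0.38465434] 0.019299056076362973
[[329.61380884 173.41250406]]
```

View pics/w3.png

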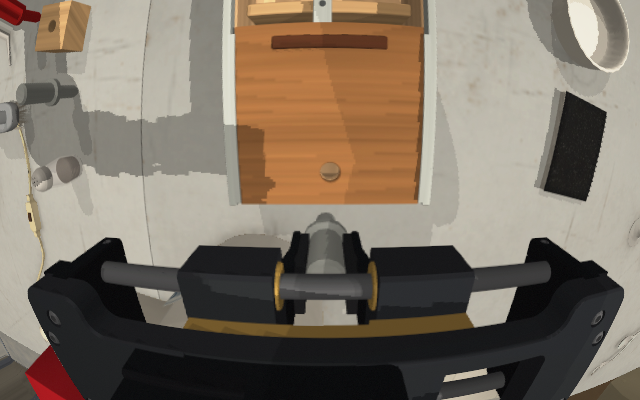

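View pics/w3c.png

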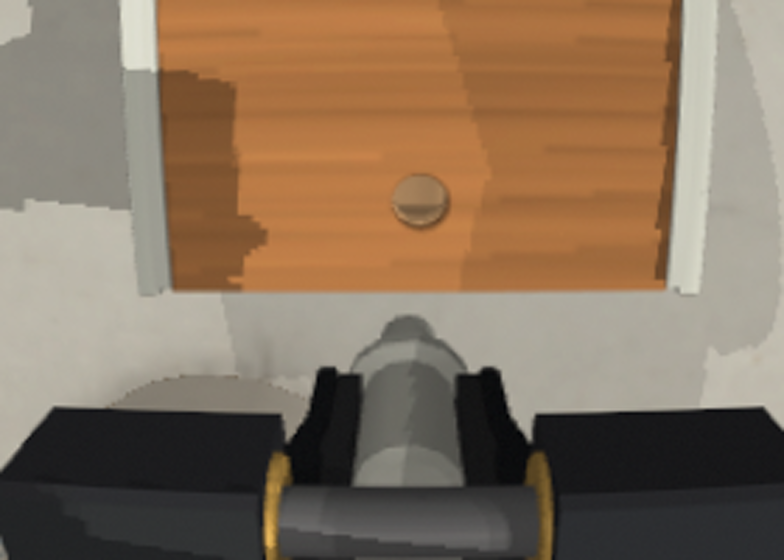

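Run:
```python
from h import *
import pickle; w,st=pickle.load(open("w3.pkl","rb"))
h=atz(w,(330.0,171.4),.094); print(h)
Rt=R.from_quat(st["eef_rot"]); p=st["ee_pos"]
ax=Rt.apply([0,0,1])
print("axis",ax,"tip px",proj(w,p+Rt.apply([0,0,.057])),"flange",proj(w,p+Rt.apply([0,0,.021])))
print("handle top px", proj(w,p+Rt.apply([0,0,-.024])))
print(100*Rt.inv().apply(h-p))
s=cam("scene");d=cam("side");save(s,"s3");save(d,"d3")
for n,c in(("s3",s),("d3",d)):
    u=proj(c,h)[0].astype(int); x0,y0=max(u[0]-60,0),max(u[1]-60,0)
    cv2.imwrite(f"pics/{n}c.png",cv2.resize(c["frame"][y0:y0+90,x0:x0+120,::-1],None,fx=6,fy=6,interpolation=cv2.INTER_CUBIC)); print(n,proj(c,h),x0,y0)
```

```text
[0.68311679 0.14817656 0.094     ]
axis [-2.80110600e-04 -9.84434499e-04 -9.99999476e-01] tip px [[325.42500901 219.01363505]] flange [[325.46850178 240.21299134]]
handle top px [[325.54964383 279.56456203]]
[ 2.08714223  0.41551442 12.14631999]
s3 [[324.85545766 179.94331474]] 264 119
d3 [[340.87002975 168.09895389]] 280 108
```

View pics/d3c.png

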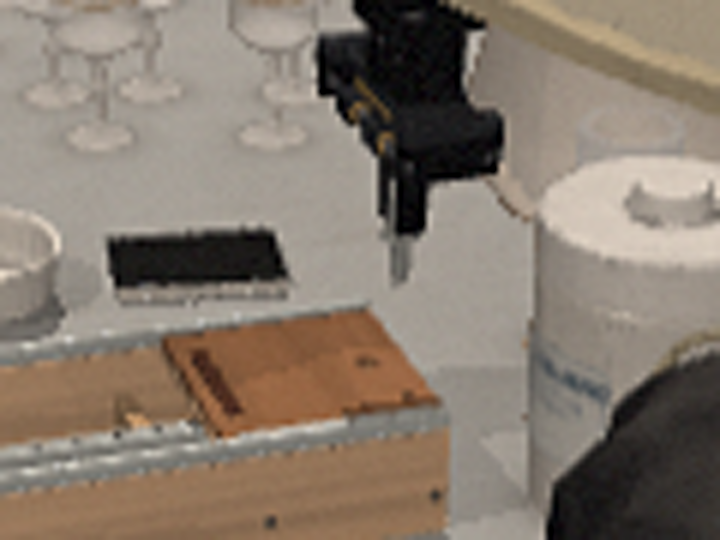

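View pics/s3c.png

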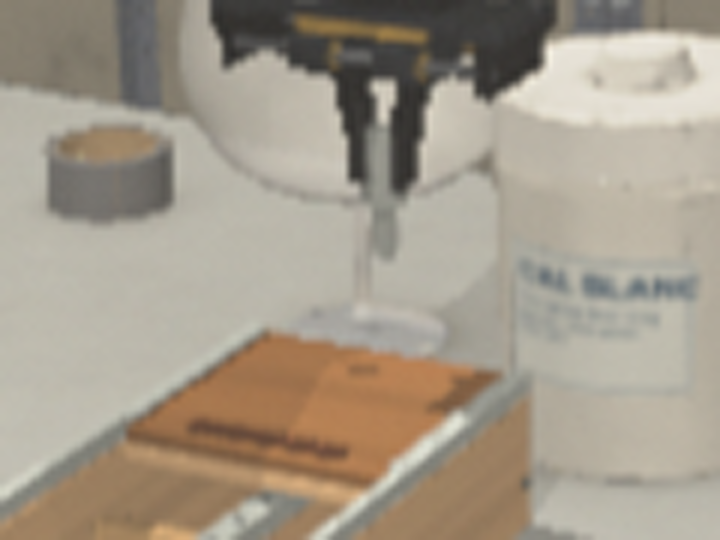

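```bash
python3 -m jog '[[2.1,0.42,2,0,0,0,-1],[0,0,3.8,0,0,0,-1],[0,0,0,0,0,0,-1],[0,0,0,0,0,0,-1]]' 30
python3 - <<'E'
from h import *
w=cam("wrist"); s=cam("scene");d=cam("side"); st=r.read_state(); print(st["ee_pos"],st["eef_rot"],st["ft_force"],st["width"])
a=w["frame"][:,:,::-1]; cv2.imwrite("pics/w4c.png",cv2.resize(a[130:290,210:440],None,fx=3.4,fy=3.4,interpolation=cv2.INTER_CUBIC))
for n,c,x,y in(("s4",s,280,130),("d4",d,300,125)):
    cv2.imwrite(f"pics/{n}c.png",cv2.resize(c["frame"][y:y+70,x:x+90,::-1],None,fx=8,fy=8,interpolation=cv2.INTER_CUBIC))
E
```

```text
time: 6.98
ee_pos: [0.6838, 0.1492, 0.1592]
eef_rot: [-0.044, 0.999, 0.0, 0.001]
ft_force: [0.3, -0.7, -0.2]
width: 0.0188
[0.68405794 0.14959423 0.15935707] [-4.43827613e-02  9.99013802e-01  2.58939481e-04  1.23590144e-03] [-0.10293121 -0.83573111 -1.21443726] 0.01907311269246355
```

View pics/w4c.png

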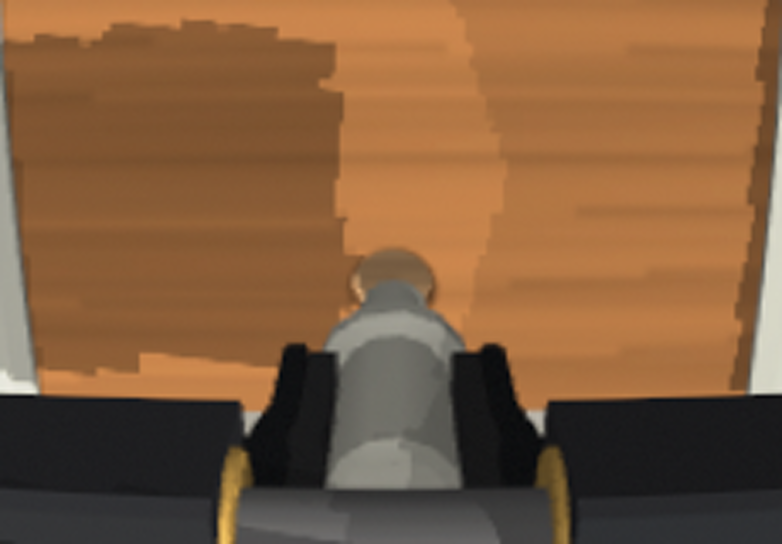

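View pics/d4c.png

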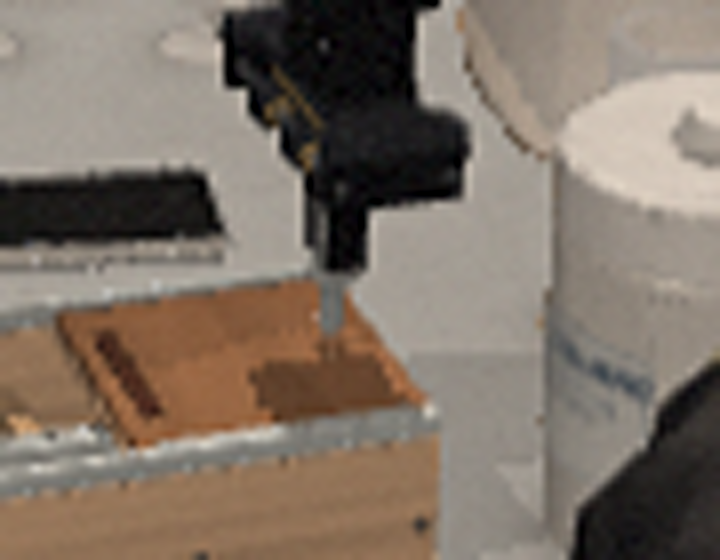

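View pics/s4c.png

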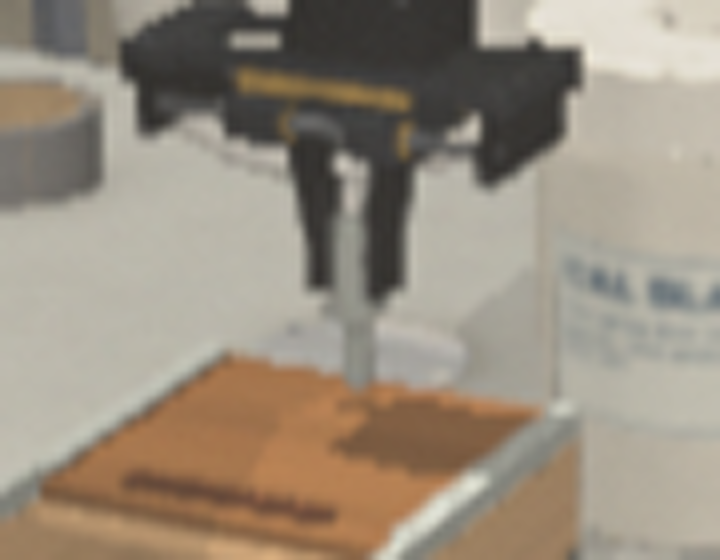

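Run:
```python
from h import *
w=cam("wrist"); 
for i in range(3):
    st=r.read_state(); print(st["ee_pos"],R.from_quat(st["eef_rot"]).apply([0,0,1])[:2])
p=st["ee_pos"]; h=atz(w,(325.6,214.4),.094); print(h, proj(w,np.r_[p[:2],.094]))
print(100*R.from_quat(st["eef_rot"]).inv().apply(h-p))
print(r.search_frame(w,"lock_hole")[:2])
```

```text
[0.68386032 0.14969707 0.15898917] [0.00195213 0.0005745 ]
[0.68386032 0.14969707 0.15898917] [0.00195213 0.0005745 ]
[0.68386032 0.14969707 0.15898917] [0.00195213 0.0005745 ]
[0.68394071 0.14886344 0.094     ] [[326.72133161 214.39095983]]
[ 0.01236203 -0.08634044  6.49887112]
[{'rect': [193.8, 0.0, 458.6, 252.9], 'score': 0.84}]
```

```bash
python3 -m jog '[[0,-0.05,0.5,0,0,0,-1],[0,0,0.7,0,0,0,-1],[0,0,0.5,0,0,0,-1],[0,0,0,0,0,0,-1]]' 30
```

```text
time: 7.72
ee_pos: [0.6828, 0.1493, 0.1398]
eef_rot: [-0.045, 0.999, -0.0, -0.001]
ft_force: [0.5, -0.1, -0.3]
width: 0.019
```

```bash
python3 -m jog '[[0,0,0.7,0,0,0,-1],[0,0,0.7,0,0,0,-1],[0,0,0.6,0,0,0,-1],[0,0,0,0,0,0,-1]]' 30
```

```text
time: 8.22
ee_pos: [0.6828, 0.1493, 0.1198]
eef_rot: [-0.045, 0.999, -0.0, -0.001]
ft_force: [-0.2, 0.2, -1.1]
width: 0.0192
```

```bash
python3 -m jog '[[0,0,0.4,0,0,0,-1],[0,0,0.3,0,0,0,-1],[0,0,0,0,0,0,-1]]' 30
python3 - <<'E'
from h import *
w=cam("wrist");d=cam("side"); st=r.read_state(); print(st["ee_pos"],st["ft_force"],st["width"])
a=w["frame"][:,:,::-1]; cv2.imwrite("pics/w5c.png",cv2.resize(a[130:290,210:440],None,fx=3.4,fy=3.4,interpolation=cv2.INTER_CUBIC))
cv2.imwrite("pics/d5c.png",cv2.resize(d["frame"][125:195,300:390,::-1],None,fx=8,fy=8,interpolation=cv2.INTER_CUBIC))
E
```

```text
time: 8.6
ee_pos: [0.6835, 0.1494, 0.115]
eef_rot: [-0.045, 0.999, 0.0, 0.001]
ft_force: [-3.5, -0.5, 8.3]
width: 0.019
[0.68346767 0.14935786 0.11502965] [-4.12165146 -0.53570808  9.20628441] 0.019150409502423974
```

View pics/w5c.png

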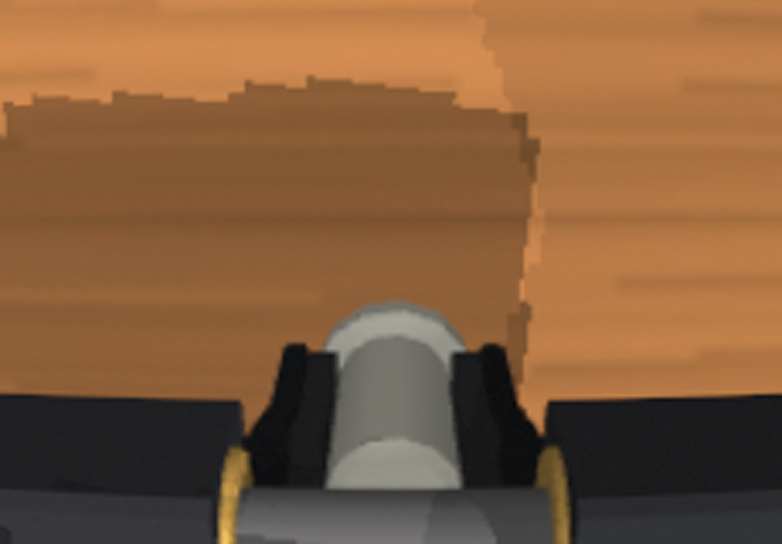

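View pics/d5c.png

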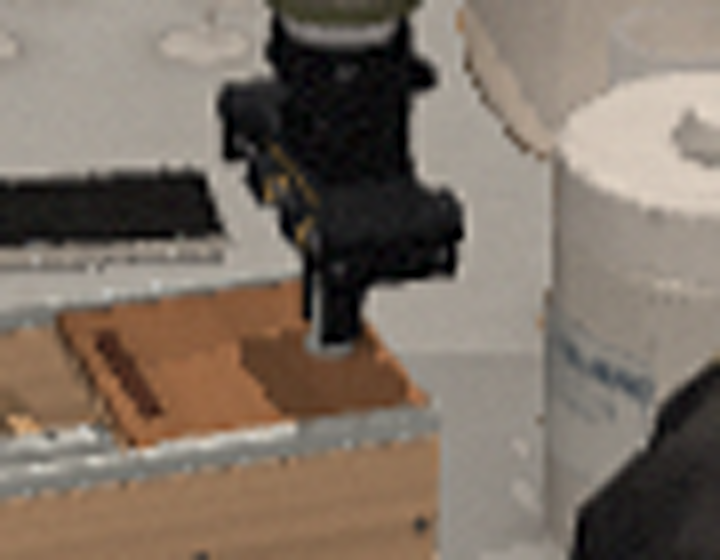

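The flange is down on the cover: contact force is 9 N at TCP z 0.115, the height I computed. Next I release and retreat.

```bash
python3 -m jog '[[0,0,-0.1,0,0,0,0.2],[0,0,0,0,0,0,0.2],[0,0,0,0,0,0,0.2],[0,0,-3,0,0,0,0.2],[0,0,-5,0,0,0,0.2],[3,0,-2,0,0,0,0.2],[5,0,0,0,0,0,0.2],[5,0,0,0,0,0,0.2],[0,0,0,0,0,0,0.2]]' 30
python3 - <<'E'
from h import *
import pickle
w=cam("wrist");save(w,"w6"); st=r.read_state(); print(st["ee_pos"],st["eef_rot"],st["ft_force"],st["width"])
pickle.dump((w,st),open("w6.pkl","wb"))
E
```

```text
time: 9.82
ee_pos: [0.5507, 0.1376, 0.2144]
eef_rot: [-0.045, 0.999, 0.001, -0.001]
ft_force: [0.9, 0.1, 0.5]
width: 0.0523
[0.55274735 0.13810009 0.21493908] [-4.50386258e-02  9.98984874e-01  8.55251150e-04  1.14551666e-04] [1.88030014 0.01651048 1.91540908] 0.05227633995948268
```

View pics/w6.png

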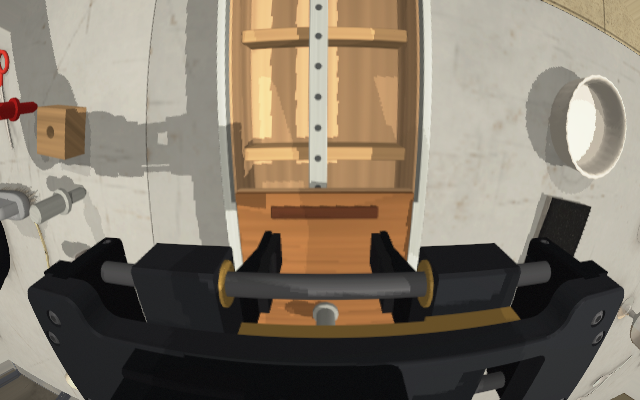

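The pin stands home at (326,315). The strut runs up the opening at column ≈318, from the cover edge at row 187, with the first saddle at row 153.

Run:
```python
from h import *
import pickle
w,st=pickle.load(open("w6.pkl","rb"))
f=w["frame"]
for v in(20,60,90,120,140,175):
    row=cv2.cvtColor(f,cv2.COLOR_RGB2HSV)[v,295:345]; sat=row[:,1]
    cols=np.where((sat<50)&(row[:,2]>100))[0]+295
    print(v,cols.min(),cols.max(),atz(w,((cols.min()+cols.max()+1)/2,v+.5),.066).round(4))
print("saddle",atz(w,(280,153),.05),atz(w,(380,153),.05))
print("saddle2",atz(w,(280,37),.05),atz(w,(380,37),.05))
print("pin handle top",atz(w,(325.5,315),.139))
```

```text
20 310 327 [0.3875 0.1164 0.066 ]
60 309 326 [0.428  0.1191 0.066 ]
90 309 326 [0.4572 0.1217 0.066 ]
120 309 326 [0.4862 0.1242 0.066 ]
140 309 326 [0.5057 0.1259 0.066 ]
175 309 326 [0.5405 0.1288 0.066 ]
saddle [0.52368143 0.08747533 0.05      ] [0.51431278 0.19093732 0.05      ]
saddle2 [0.40329742 0.07806299 0.05      ] [0.39370944 0.17848622 0.05      ]
pin handle top [0.65290464 0.14613758 0.139     ]
```

Run:
```python
from h import *
import pickle
w,st=pickle.load(open("w6.pkl","rb"))
print(proj(w,[(.6835,.149,.139),(.6835,.149,.099),(.6835,.149,.094)]))
cv2.imwrite("pics/w6c.png",cv2.resize(w["frame"][230:350,250:400,::-1],None,fx=5,fy=5,interpolation=cv2.INTER_CUBIC))
d=cam("side");s=cam("scene")
cv2.imwrite("pics/d6c.png",cv2.resize(d["frame"][125:195,300:390,::-1],None,fx=8,fy=8,interpolation=cv2.INTER_CUBIC))
cv2.imwrite("pics/s6c.png",cv2.resize(s["frame"][130:240,240:380,::-1],None,fx=5.5,fy=5.4,interpolation=cv2.INTER_CUBIC))
```

```text
[[325.62166015 338.77701041]
 [325.49736612 313.93765158]
 [325.48351663 311.14202198]]
```

View pics/w6c.png

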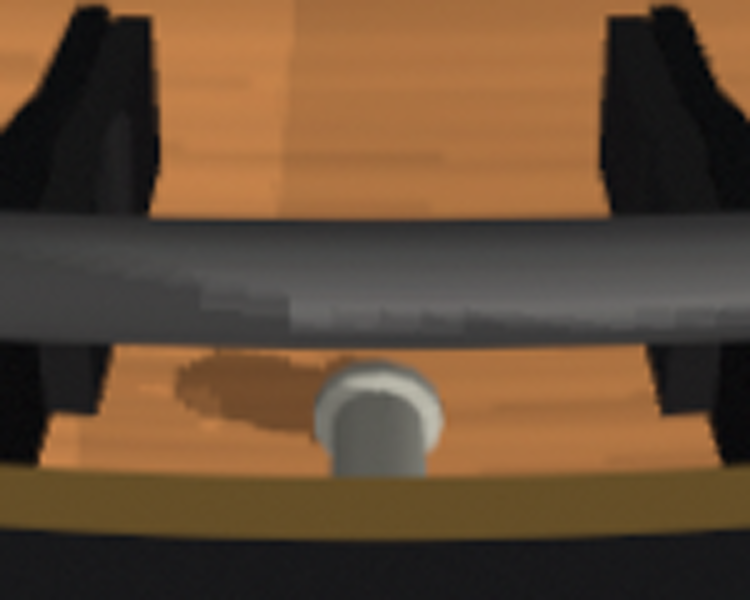

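View pics/d6c.png

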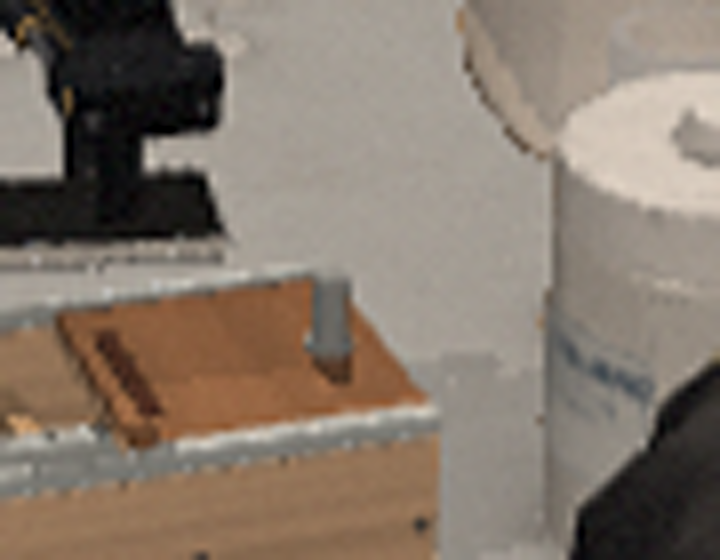

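View pics/s6c.png

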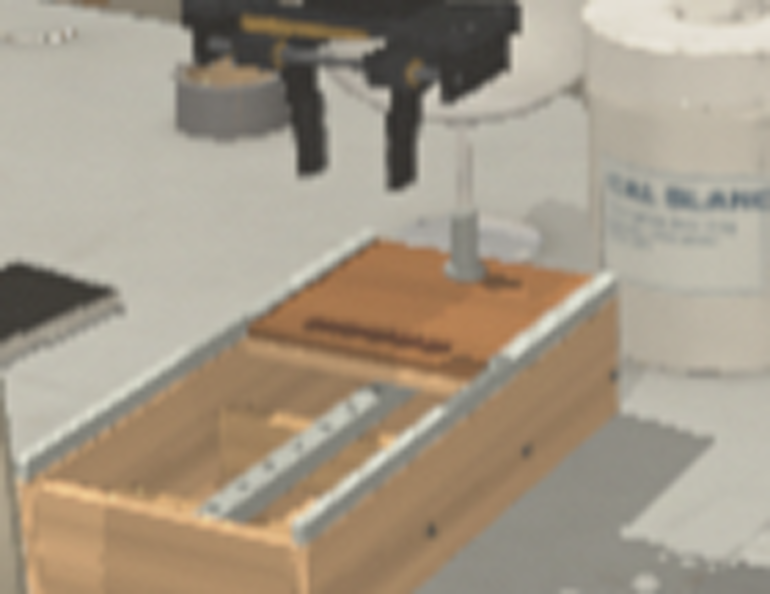

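Pin confirmed home: the flange sits flush on the cover and the handle is upright. Now the strut.

Run:
```python
from h import *
st=r.read_state(); Rt=R.from_quat(st["eef_rot"]); print(st["time"],st["ee_pos"],100*Rt.inv().apply(np.array([.468,.1227,.05])-st["ee_pos"]), np.degrees(np.arctan2(*Rt.apply([1,0,0])[[1,0]])))
```

```text
9.975 [0.55453186 0.13804328 0.21501193] [ 8.77818868 -0.76097323 16.48895032] -174.8758429650469
```

```bash
python3 -m jog '[[4.4,-0.4,2,0,0,0,0.2],[4.4,-0.4,3,0,0,0,0.2],[0,0,3,0,0,0.01,0.2],[0,0,0,0,0,0,0.2],[0,0,0,0,0,0,0.2]]' 40
python3 - <<'E'
from h import *
w=cam("wrist");save(w,"w7"); st=r.read_state(); Rt=R.from_quat(st["eef_rot"]); print(st["ee_pos"],st["eef_rot"],100*Rt.inv().apply(np.array([.468,.1227,.05])-st["ee_pos"]))
print(proj(w,[st["ee_pos"]*[1,1,0]+[0,0,.066]]))
E
```

```text
time: 10.6
ee_pos: [0.4683, 0.122, 0.1356]
eef_rot: [-0.039, 0.999, -0.0, 0.001]
ft_force: [0.1, 0.0, 0.8]
width: 0.0522
[0.46833867 0.12204719 0.13575895] [-3.93613149e-02  9.99224627e-01 -4.50738254e-05  9.11276357e-04] [0.04421433 0.06913079 8.57581773]
[[326.70335055 212.70805821]]
```

View pics/w7.png

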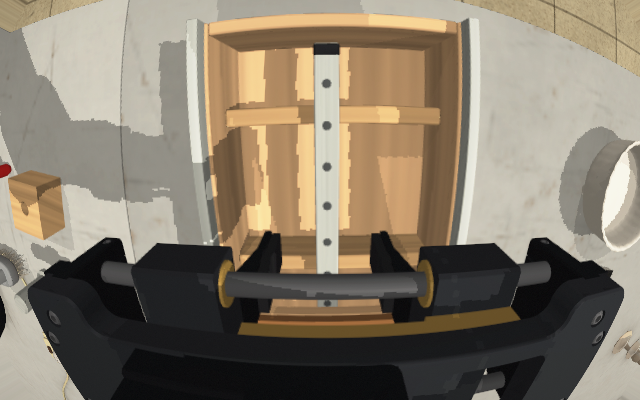

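The strut is centred between the jaws (column 326) and its near cap is at (326,48). Descending to grip.

```bash
python3 -m jog '[[0,0,4,0,0,0,0.2],[0,0,3,0,0,0,0.2],[0,0,1.5,0,0,0,0.2],[0,0,0,0,0,0,0.2],[0,0,0,0,0,0,-1],[0,0,0,0,0,0,-1],[0,0,0,0,0,0,-1],[0,0,0,0,0,0,-1]]' 50
python3 - <<'E'
from h import *
w=cam("wrist");save(w,"w8"); st=r.read_state(); print(st["ee_pos"],st["eef_rot"],st["ft_force"],st["width"],st["joint_positions"].round(2))
print(atz(w,(326,44),.066))
E
```

```text
time: 11.65
ee_pos: [0.4669, 0.1221, 0.0498]
eef_rot: [-0.04, 0.999, 0.0, 0.0]
ft_force: [-0.7, 0.4, -0.7]
width: 0.0201
[0.4668262  0.12211729 0.04975804] [-3.96661716e-02  9.99212961e-01  1.89925604e-04  1.31549941e-04] [-0.74308116 -0.3739393   3.06298537] 0.017385347024366095 [-0.83  0.23  0.53  2.05 -0.15  0.89  1.43]
[0.35970045 0.11292152 0.066     ]
```

View pics/w8.png

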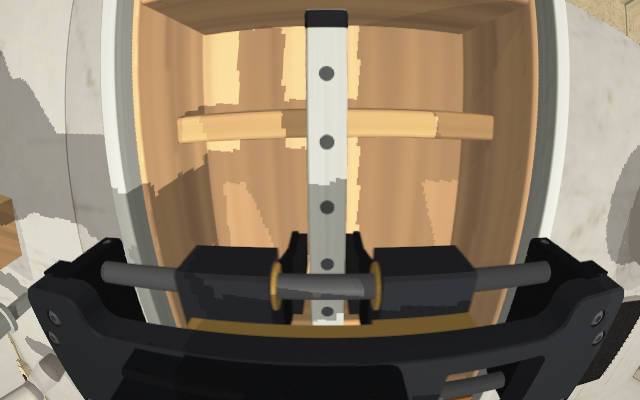

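```bash
python3 -m jog '[[0,0,-0.4,0,0.05,0,-1],[0.02,0,-0.4,0,0.05,0,-1],[0.04,0,-0.4,0,0.05,0,-1],[0.06,0,-0.4,0,0.05,0,-1],[0.08,0,-0.39,0,0.05,0,-1],[0.1,0,-0.38,0,0.05,0,-1],[0.11,0,-0.37,0,0.05,0,-1],[0,0,0,0,0,0,-1],[0,0,0,0,0,0,-1]]' 50
python3 - <<'E'
from h import *
w=cam("wrist");save(w,"w9"); d=cam("side");s=cam("scene"); st=r.read_state(); Rt=R.from_quat(st["eef_rot"]);print(st["ee_pos"],Rt.apply([1,0,0]),st["ft_force"],st["torque"],st["width"],st["joint_positions"].round(2))
cv2.imwrite("pics/d9c.png",cv2.resize(d["frame"][120:220,240:380,::-1],None,fx=5.5,fy=5.5,interpolation=cv2.INTER_CUBIC))
E
```

```text
time: 12.82
ee_pos: [0.4665, 0.1219, 0.0771]
eef_rot: [-0.039, 0.984, -0.007, -0.174]
ft_force: [0.7, -0.6, -1.7]
width: 0.0172
[0.46649542 0.12202113 0.07741704] [-0.93657408 -0.07455965  0.34244687] [ 0.63273791 -0.04428102 -1.48389846] [ 0.07840354 -0.43795181 -0.01039915] 0.017175009242740152 [-0.71  0.47  0.51  1.75 -0.27  1.35  1.56]
```

View pics/w9.png

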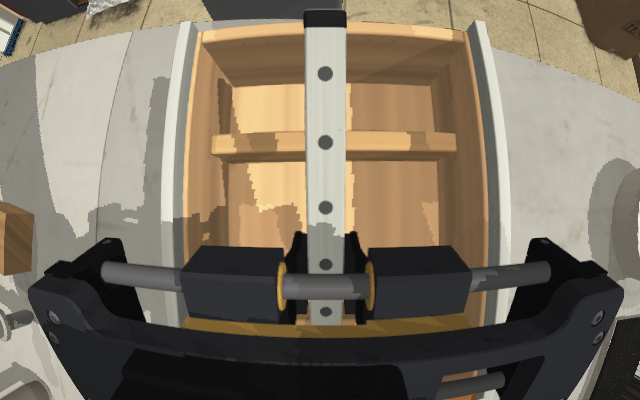

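View pics/d9c.png

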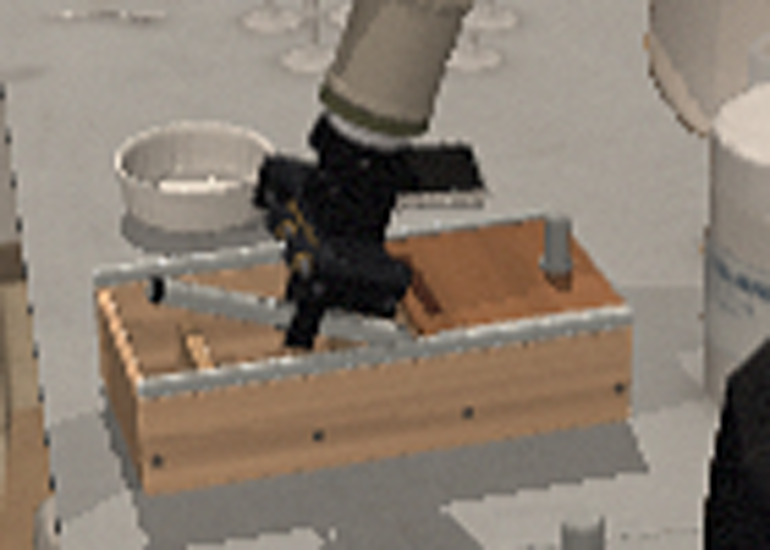

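The near cap is up and still at (326,18), so the strut has not slipped in the grip. The force equals the strut's weight, so nothing is jammed. Drawing it out along its axis.

```bash
python3 -m jog '[[1,0,0,0,0,0,-1],[1.6,0,0,0,0,0,-1],[1.6,0,0,0,0,0,-1],[1.6,0,0,0,0,0,-1],[0,0,0,0,0,0,-1]]' 50;python3 -m jog '[[1.6,0,0,0,0,0,-1],[1.6,0,0,0,0,0,-1],[1.6,0,0,0,0,0,-1],[1.4,0,0,0,0,0,-1],[0,0,0,0,0,0,-1]]' 50
python3 - <<'E'
from h import *
w=cam("wrist");save(w,"w10"); d=cam("side"); st=r.read_state(); Rt=R.from_quat(st["eef_rot"]);print(st["ee_pos"],Rt.apply([1,0,0]),st["ft_force"],st["torque"],st["joint_positions"].round(2))
cv2.imwrite("pics/d10c.png",cv2.resize(d["frame"][120:220,220:360,::-1],None,fx=5.5,fy=5.5,interpolation=cv2.INTER_CUBIC))
E
```

```text
time: 13.6
ee_pos: [0.4116, 0.1178, 0.0978]
eef_rot: [-0.039, 0.984, -0.006, -0.174]
ft_force: [0.1, 0.9, -1.9]
width: 0.0172
time: 14.22
ee_pos: [0.3543, 0.1132, 0.1187]
eef_rot: [-0.039, 0.984, -0.006, -0.174]
ft_force: [-0.0, 1.1, -0.7]
width: 0.0176
[0.35493585 0.11314672 0.11847809] [-0.93666474 -0.07457513  0.34219542] [-1.25667361  0.21770095 -1.42969211] [ 0.09395151 -0.42491474 -0.04095769] [-0.83  0.16  0.52  2.   -0.16  1.35  1.41]
```

View pics/w10.png

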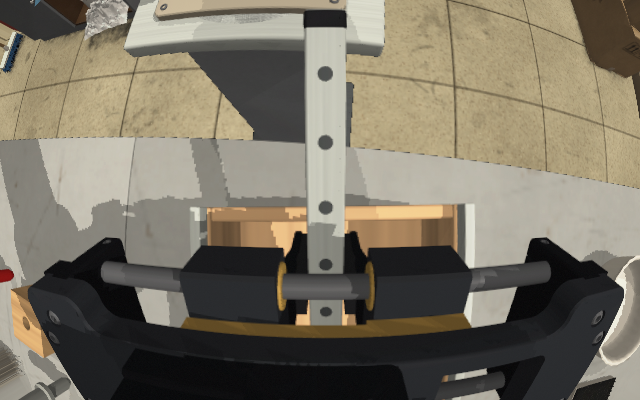

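View pics/d10c.png

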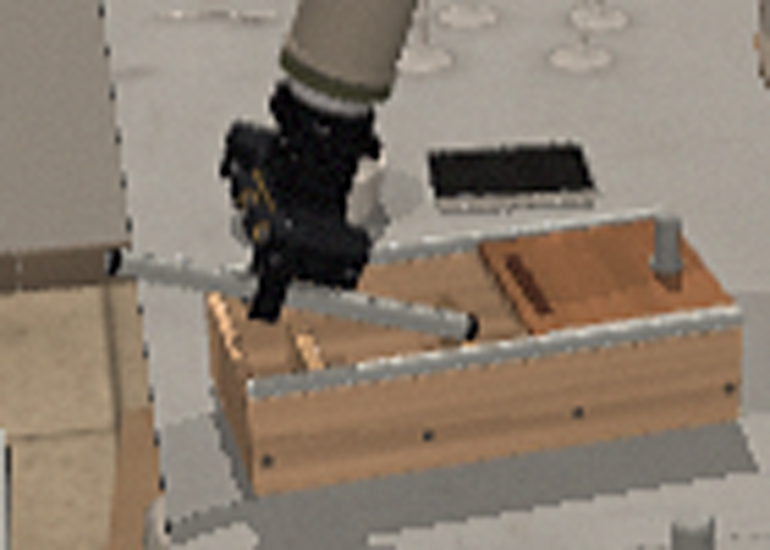

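The far cap is clear of the deck and visible inside the opening. Lifting straight up.

```bash
python3 -m jog '[[0.4,0,-0.9,0,0,0,-1],[0.75,0,-1.9,0,0,0,-1],[1.1,0,-2.8,0,0,0,-1],[1.1,0,-2.8,0,0,0,-1],[1.1,0,-2.8,0,0,0,-1],[1.1,0,-2.8,0,0,0,-1],[1.1,0,-2.8,0,0,0,-1],[0.7,0,-1.9,0,0,0,-1],[0,0,0,0,0,0,-1]]' 50
```

```text
time: 15.45
ee_pos: [0.3502, 0.1127, 0.3205]
eef_rot: [-0.039, 0.984, -0.006, -0.173]
ft_force: [-0.4, -0.2, -1.5]
width: 0.0174
```

```bash
python3 -m jog '[[0,0,0,0,-0.05,0,-1],[0,0,0,0,-0.06,0,-1],[0,0,0,0,-0.06,0,-1],[0,0,0,0,-0.06,0,-1],[0,0,0,0,-0.06,0,-1],[0,0,0,0,-0.05,0,-1],[-1.5,0,0,0,0,0,-1],[-2.5,0,0,0,0,0,-1],[-2.5,0,0,0,0,0,-1],[-2.5,0,0,0,0,0,-1],[-2.5,0,0,0,0,0,-1],[-1.5,0,0,0,0,0,-1],[-0.5,0,0,0,0,0,-1],[0,0,0,0,0,0,-1],[0,0,0,0,0,0,-1],[0,0,0,0,0,0,-1],[0,0,0,0,0,0,-1]]' 50
python3 - <<'E'
from h import *
w=cam("wrist");save(w,"w11"); d=cam("side");s=cam("scene"); st=r.read_state(); Rt=R.from_quat(st["eef_rot"]);print(st["time"],st["ee_pos"],Rt.apply([1,0,0]),st["ft_force"],st["width"],abs(st["joint_vel"]).max())
cv2.imwrite("pics/d11c.png",cv2.resize(d["frame"][90:270,220:430,::-1],None,fx=3.3,fy=3.3,interpolation=cv2.INTER_CUBIC))
cv2.imwrite("pics/s11c.png",cv2.resize(s["frame"][110:290,220:480,::-1],None,fx=3,fy=3,interpolation=cv2.INTER_CUBIC))
E
```

```text
time: 17.58
ee_pos: [0.4839, 0.1233, 0.3182]
eef_rot: [-0.04, 0.999, 0.0, -0.005]
ft_force: [0.6, 1.0, -2.2]
width: 0.0177
17.725 [0.48397135 0.12331088 0.31812556] [-0.99680959 -0.07920563  0.00985403] [-0.04738355 -0.17930908 -1.75254568] 0.01739735670515643 0.0034987502001481144
```

View pics/w11.png

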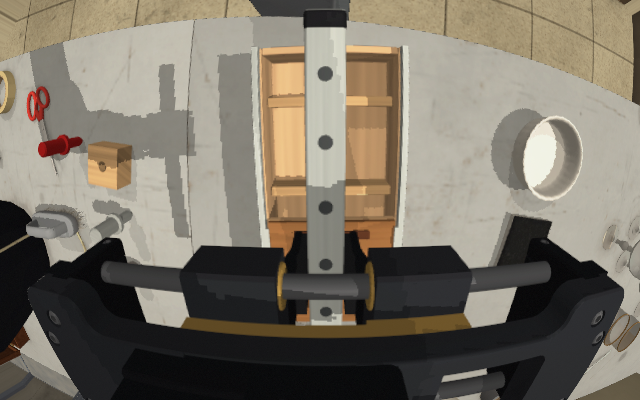

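View pics/d11c.png

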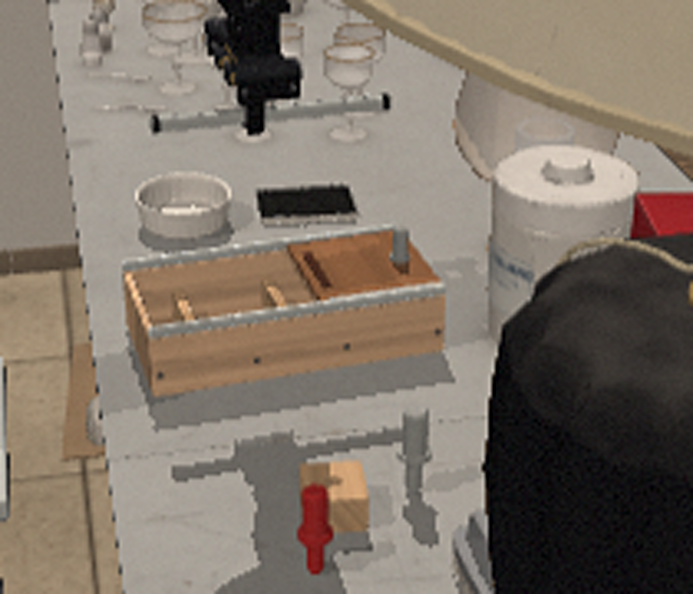

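View pics/s11c.png

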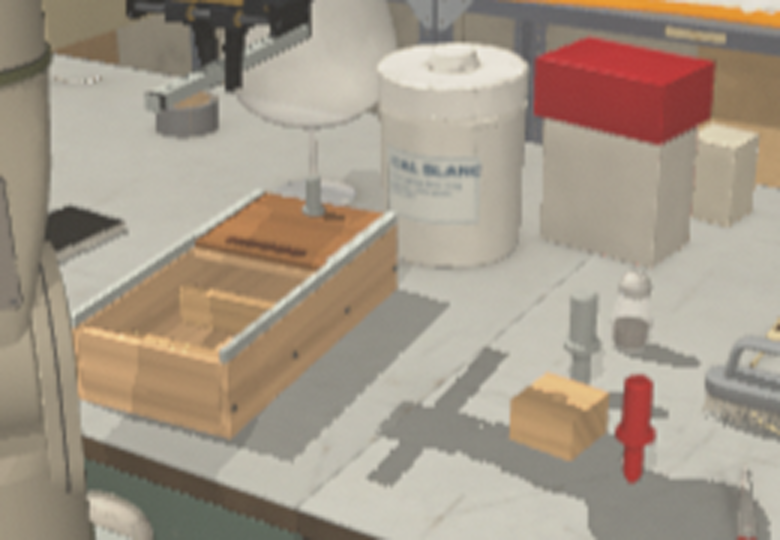

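The strut is level in the air, about 22 cm above the crate's top. The pin is home, the cover is open, the decoys and other objects haven't moved, and the arm is still. Handing in.

Run:
```python
from bench import r
print(r.close_job())
```

```text
the job is handed in; nothing more can be done
None
```

The job is done and handed in at about 17.7 s of the 58 s allowed; the hand-in gave no verdict.

- **Pin:** I took the small grey pin from its block, leaving the red one and the taller grey one alone. I pushed it through the cover and deck until the flange touched, with about 9 N of contact at the height I had computed, and let go. Later pictures show it upright with its flange flush on the cover.
- **Strut:** I gripped it in the opening, tilted it about 20° over the first saddle, drew it out along its axis and lifted it. The force never showed more than the strut's own weight.
- **Final pose:** The strut is held level over the crate at z ≈ 0.32, about 22 cm above the crate's top. The grip has not slipped and joint speeds are near zero.
- **Surroundings:** In the last pictures the cover is open. The mill, brush, notebook and ramekin and the two look-alike pins look undisturbed, judged by eye.

No check failed. One early estimate of the pin's position after release was 3 cm off. I had mistaken the visible flange for the handle top; re-projecting with the flange agreed with the pin being home.

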